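Find the hidden release notch of the sample case and press it

TASK

Open the sample case by touch alone: rest a closed fingertip gently on its black front ledge at the yellow stripe, sweep it along the ledge towards the other end until you feel the notch, then press straight down inside the notch until the release key in it is fully down and the lid springs ajar. Do not touch the lid or push the case hard, leave everything else on the bench where it stands, and finish with the hand clear.

Things in the scene. Friction and masses are not known exactly. Their poses are not given: they have to be found in the camera images.
- case: Fixed ivory sample case, 255 (x) x 430 (y) x 72 mm, with a clear lid and a black ledge along its front. Origin on the bench, mid-width. -x faces the robot, y runs along the ledge, z up. The rigid ledge top spans x -140 to -90, y -110 to +110 at z = 60 mm; a skirt flush with it reaches x = -145. Past both its ends stand blue blocks, z = 72 mm. The wall behind it is at ledge height; the lid begins at x = -82.
- ledge_mid (a point): Middle of the ledge top; case frame (-115, 0, 60) mm. The notch, black in black, is 42 mm long in y, cut across the whole ledge depth with square walls; its centre is anywhere from y = -60 to +40 mm in the case frame, different each time. Its floor is the flat top of the black release key: 8 mm below the ledge top when up, 14 mm below when fully down.
- ledge_start (a point): Point on the ledge top, mid-depth, on the yellow stripe (6 mm wide, lying across the ledge), 25 mm from the +y end block; case frame (+x away from the robot) (-115, +85, 60) mm. The notch never reaches the stripe.
- ledge_end (a point): Point on the ledge top, mid-depth, at the foot of the -y end block; case frame (-115, -110, 60) mm. Sweep from ledge_start towards it.
- key (a joint): Travel of the release key in the notch, m: 0 up (as at the start), 0.006 fully down. It has no spring: it takes about 4 to 6 N to push, stays where it is left, and ends on a firm stop.
- lid: The lid: a clear pane in an aluminium frame, 184 x 420 mm, top about 71 mm above the bench when shut. Linked to the key: it rises with it in proportion, turning about its hinge on the case's +x edge, level when shut, tilted 0.11 rad (front edge 20 mm up) when the key is fully down. Origin on the hinge line. Its front edge is 33 mm behind the ledge's middle line. Do not touch it.
- bottle: Clear glass bottle with black cap, 48 mm wide, 105 mm high, standing beside the case's +y end; origin under its centre. Bystander.
- jar: Amber jar with white cap, 56 mm wide, 70 mm high, beside the case's +y end; origin under its centre. Bystander.
- dish: White ceramic bowl, 68 mm wide, 32 mm high, on the bench in front of the case; origin under its centre. Bystander.
- die: Black cylindrical pressing die with a steel band, 32 mm wide, 36 mm high, in front of the case; origin under its centre. Bystander.
- mould: Black mould block with a round hole, 70 x 70 x 35 mm, in front of the case; origin under its centre. Bystander.
- rock: Grey rock specimen about 110 x 70 x 55 mm, beside the case's -y end; origin under its centre. Bystander.

How it is judged:
By the outcome, as a careful person would: the job done as asked, in the order asked, and still so for the second after the job is handed in, with the robot touching nothing.
It also fails if it takes over 64 s, if anything falls off the work surface, if the arm or the gripper's body presses on something with over 40 N, if the wrist force passes 120 N, or if a joint passes its speed limit or range.

ROBOT

A 7-joint arm with a two-finger parallel gripper is mounted at the origin on the work surface. World frame = base frame: x ahead of the robot, y to its left, z up, the work surface at z = 0. Lengths are in m, angles in rad, forces in N, time in s.
With the tool pointing down it reaches from about 0.4 to 0.85 m from the base axis. Payload 4.5 kg.
Tool frame: the origin (TCP) lies midway between the tips of the shut fingers; the grasp point (between the pads) lies 19 mm behind it; z points along the fingers, y is the direction in which the jaws open and shut (so a half turn about z gives the same grasp; the last joint's range is limited). The gripper opens to 88 mm and grips with 3 to 60 N. Pads are 18 mm wide; open, the fingers measure 123 mm over their backs; the gripper's body (75 mm by 187 mm) begins 45 mm behind the grasp point.
Start: joints at [1.145, 0.689, -0.195, 1.565, 0.157, 0.902, -0.215], TCP at [0.277, -0.56, 0.239] pointing down, gripper open.
Joint ranges: [-3.01, 3.01], [-0.46, 2.08], [-1.47, 1.51], [0.13, 2.56], [-1, 4.14], [0.04, 2.09], [-2.66, 2.66]. Speed limits (rad/s): [2.57, 2.57, 3.14, 3.14, 3.14, 3.14, 3.14].

INTERFACE

Orientations are given as a unit quaternion [x, y, z, w].
In Python, from plant import get_state, snapshot, finish_job, regions_of gives the robot as it stands.
- The arm moves only by the tool send_rows, never from a script. Its argument "series" is a list of rows, each an object of numbers: "grip": the opening, from 0 (shut) to 1 (fully open); "dx", "dy", "dz": the shift along the tool's x, y, z in mm; "turn": the turn about the tool's z in rad. A call has 1 to 20 rows; each row shifts and turns the commanded pose from where the row before left it, along the tool's axes as they then stand; what a row does not reach is not made up. A row lasts 1/10 s, in which the tool goes at most 50 mm and 8.59 degrees, less where a joint would pass 70% of its speed; a pose out of reach is approached as far as the arm can. A call is refused whole if a number of a shift passes 50 or a number of a turn 0.15, either way. A call with a gripper value outside its range is refused whole. The fingers move at their own pace and stop on an object; "force" is the grip in N (left out, the last holds). Time passes only in rows, so rows that do not move let the fingers close. It gives the time, the measured TCP pose, the force and the opening at its end, in the units of the state.
- get_state(): the state, without advancing time (a new reading comes with each control period).
- snapshot(name): name is "scene" or "top"; returns a dict with "img" (420x560x3 uint8, red, green, blue), "depth" (420x560 float32, m along the optical axis (not along the pixel's ray), 0 where there is no reading), "fov_y" (degrees; the focal length in pixels is half the picture's height over the tangent of half this angle, whatever the lens; pixels are square), "cx", "cy" (the principal point, pixels), "R" (3x3) and "t" (3): a world point X has camera coordinates R X + t. Camera axes: x right, y down, z forward; pixel columns grow to the right and rows downward; lengths in m; the calibration is good to about 2 mm. A picture is of the moment at which its call begins.
- finish_job(): hands the job in, once; it reports no verdict.
Trained networks look in a picture, given as the dict that the camera call returned (one of the last four; its "shot" number tells which), for a name from the list of things; names that differ only in an ending like _2 or _b are one class to them, and where a whole thing is asked for, a point or a joint stands for the part that bears it (a point fixed in the world has none). Each returns a list of dicts, best first, with "score" (0 to 1); they miss things now and then, are a little off and sometimes report something else, mostly with a low value. They report only what shows in the picture. A call takes as long as a camera call.
- regions_of(picture, target): "pixels" (420x560 bool, what is visible of it) and "extent" ([left, top, right, bottom] in pixels, round what is visible of it).
The state is a dict: "clock": time; "q": joint angles; "qd": joint speeds; "joint_torque": joint torques, N m; "tool_pos": TCP position; "eef_rot": TCP orientation; "contact_force": force on the tool from outside, world axes, zero at the start; "moment": the same for the moment, N m; "opening": opening from 0.0 (shut) to 1.0 (fully open).
Only numpy, scipy, OpenCV 4.12 (cv2) and the standard library are available. Lean on these libraries where they do the work, as an engineer would, in place of code of your own. Each camera call takes 0.05 s, during which the arm holds its last target.

## Working session

There is one attempt and no reset: what is moved stays moved. The work goes in short steps, Python scripts to look and compute and a tool call to move; the robot and the scene stay as the last step left them, time stands still between calls to the robot, and variables do not carry over. Pictures are saved under pics/ and viewed, and the job is handed in when it is done.

Besides the shell and the picture viewer there is one more tool, called after "Request:" as name([rows], argument=value, ...), one row to a line, values as JSON. send_rows: Moves the arm, as the interface text tells. Its arguments: {"type":"object","properties":{"series":{"type":"array","items":{"type":"object","properties":{"grip":{"type":"number"},"dx":{"type":"number"},"dy":{"type":"number"},"dz":{"type":"number"},"turn":{"type":"number"}}}},"force":{"type":"number"}},"required":["series"]}

```bash
mkdir -p pics; ls
python3 - <<'E'
from plant import *
import cv2,numpy as np
s=get_state(); print(s)
for n in ["scene","top"]:
    p=snapshot(n); cv2.imwrite(f"pics/{n}0.png",p["img"][:,:,::-1]); np.savez(f"{n}0.npz",**{k:v for k,v in p.items()})
    print(n,p["fov_y"],p["cx"],p["cy"],p["R"],p["t"],p.get("shot"))
    for t in ["case","ledge_start"]:
        r=regions_of(p,t); print(t,[(x["score"],x["extent"]) for x in r])
E
```

```text
pics
{'clock': 0.0, 'q': array([ 1.144784  ,  0.68997841, -0.19451208,  1.56637263,  0.15732659,
        0.90251607, -0.21509507]), 'qd': array([-2.28192777e-03,  6.16286090e-04, -1.62259654e-03, -9.41278740e-05,
       -4.98000234e-04, -1.60357755e-03, -1.08871531e-03]), 'joint_torque': array([ 4.10324938e-04, -5.27557182e+01, -1.26687974e+00, -1.53432637e+01,
       -5.27158077e-02,  6.46778994e-03,  1.84190194e-04]), 'tool_pos': array([ 0.27701884, -0.55952576,  0.23790587]), 'eef_rot': array([ 9.73675060e-01,  2.27938575e-01, -2.92595733e-04, -8.93120455e-04]), 'contact_force': array([-0.54518229, -0.49999494, -0.43214023]), 'moment': array([0.02127352, 0.00673842, 0.01177021]), 'opening': 0.9996630767611219}
scene 53.3335771856576 275.4681015434308 208.50128466185816 [[ 0.38047282  0.9247586   0.00787128]
 [ 0.61745885 -0.24768593 -0.74658974]
 [-0.68846568  0.2889173  -0.66523815]] [-0.24136439 -0.29079794  1.45536869] 1
case [(0.59, [157.5, 168.0, 370.1, 318.4]), (0.41, [166.4, 182.8, 196.2, 214.8])]
ledge_start []
top 45.11148268648981 279.12219443752264 219.90583467822714 [[-0.05399681 -0.998526   -0.00549261]
 [-0.97573506  0.05393165 -0.21220855]
 [ 0.21219198 -0.00609925 -0.97720897]] [0.07235067 0.55501186 1.2260865 ] 2
case [(0.85, [212.6, 138.3, 394.0, 266.9])]
ledge_start [(0.88, [212.7, 135.9, 394.5, 266.3])]
```

View pics/scene0.png

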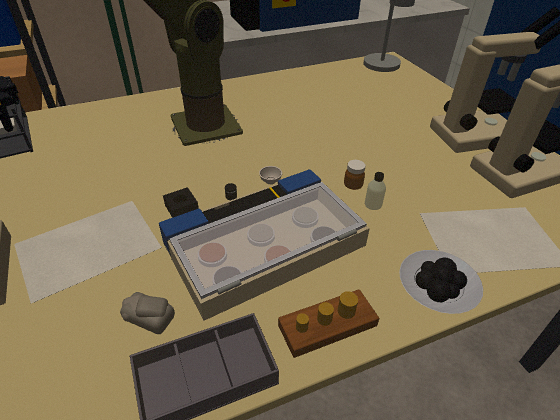

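View pics/top0.png

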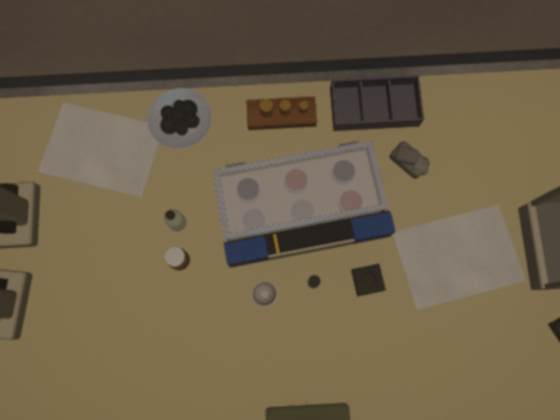

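```bash
cat > h.py <<'E'
import numpy as np,cv2
def ray(p,u,v,z):
    f=p["img"].shape[0]/2/np.tan(np.radians(float(p["fov_y"]))/2)
    R=p["R"];t=p["t"]
    d=R.T@np.array([(u-p["cx"])/f,(v-p["cy"])/f,1.0]); c=-R.T@t
    return c+d*(z-c[2])/d[2]
def proj(p,X):
    f=p["img"].shape[0]/2/np.tan(np.radians(float(p["fov_y"]))/2)
    c=p["R"]@np.asarray(X)+p["t"]; return np.array([p["cx"]+f*c[0]/c[2],p["cy"]+f*c[1]/c[2]])
def dp(p,u,v):
    f=p["img"].shape[0]/2/np.tan(np.radians(float(p["fov_y"]))/2)
    z=float(p["depth"][int(round(v)),int(round(u))])
    return p["R"].T@(np.array([(u-p["cx"])/f*z,(v-p["cy"])/f*z,z])-p["t"])
E
python3 - <<'E'
from h import *
for n,(a,b,c,d) in {"top":(205,130,405,275),"scene":(150,150,380,320)}.items():
    p=np.load(n+"0.npz"); im=p["img"][b:d,a:c,::-1]
    im=np.clip(im.astype(float)*1.8,0,255).astype(np.uint8)
    cv2.imwrite(f"pics/{n}0z.png",cv2.resize(im,None,fx=3.4 if n=="scene" else 4,fy=3.4 if n=="scene" else 4,interpolation=cv2.INTER_CUBIC))
E
```

```text
(no output)
```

View pics/top0z.png

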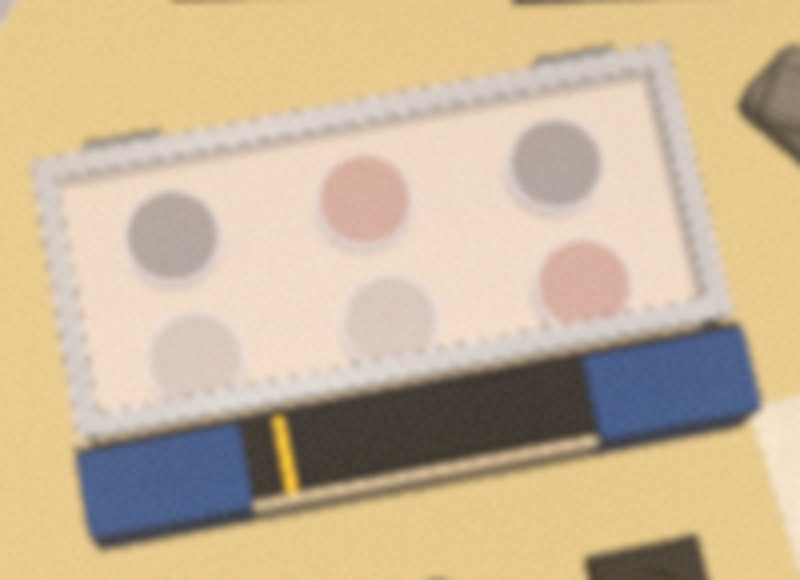

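View pics/scene0z.png

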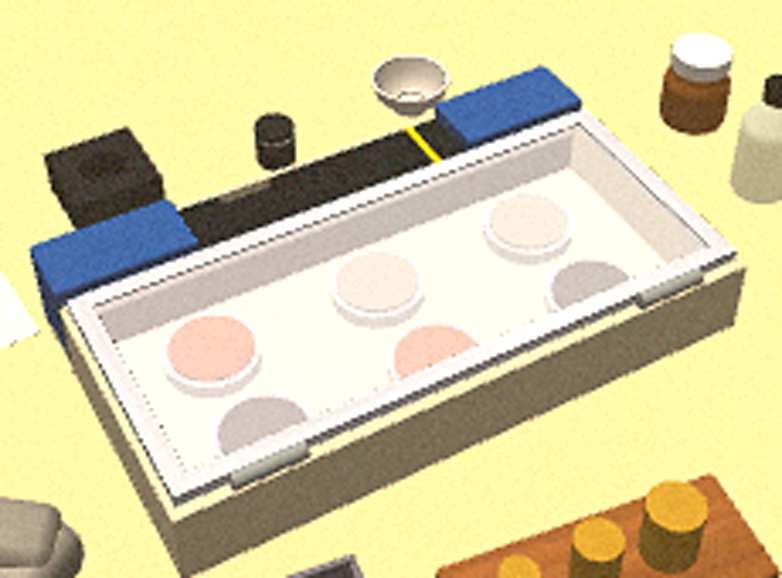

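```bash
cat > fit.py <<'E'
from h import *
from scipy.optimize import least_squares
T=np.load("top0.npz");S=np.load("scene0.npz")
print("cams",-T["R"].T@T["t"],-S["R"].T@S["t"])
top=[((253,497),(-140,110,60)),((597,437),(-140,-110,60)),((583,362),(-90,-110,60)),((290,491),(-140,85,60)),((279,418),(-90,85,60)),
((80,440),(-82,210,71)),((729,317),(-82,-210,71)),((35,160),(102,210,71)),((667,45),(102,-210,71))]
sc=[((438,160),(-90,85,60)),((409,128),(-140,85,60)),((197,243),(-90,-110,60)),((580,113),(-82,210,71)),((65,310),(-82,-210,71)),((742,253),(102,210,71)),((178,498),(102,-210,71))]
def W(q,X):
    X=np.array(X)/1000;c,s=np.cos(q[2]),np.sin(q[2]);return np.array([q[0]+c*X[0]-s*X[1],q[1]+s*X[0]+c*X[1],X[2]])
def res(q,which="ts"):
    r=[]
    if "t" in which:
        for z,X in top: r+=list(proj(T,W(q,X))-np.array([205+z[0]/4-.4,130+z[1]/4-.4]))
    if "s" in which:
        for z,X in sc: r+=list(proj(S,W(q,X))-np.array([150+z[0]/3.4-.4,150+z[1]/3.4-.4]))
    return r
if __name__=="__main__":
  for w in ["t","s","ts"]:
    o=least_squares(res,[.6,0,.1],args=(w,),loss="soft_l1"); print(w,o.x); print(np.round(np.array(res(o.x,w)).reshape(-1,2),1).tolist())
  for n,X in dict(start=(-115,85,60),mid=(-115,0,60),end=(-115,-110,60)).items(): print(n,W(o.x,X))
  q=o.x
  f=lambda u,v:(np.array([[np.cos(q[2]),np.sin(q[2])],[-np.sin(q[2]),np.cos(q[2])]])@(ray(S,150+u/3.4,150+v/3.4,.054)[:2]-q[:2]))*1000
  print("notch?",f(218,194),f(270,180))
  for u,v in [(285,240),(320,235),(345,230),(250,247)]: print(dp(T,u,v))
E
python3 fit.py
```

```text
cams [0.28528552 0.04978953 1.31631837] [ 1.27335975 -0.26930395  0.75295986]
t [ 0.62355034 -0.01587253  0.1310873 ]
[[0.0, 0.9], [-0.1, -0.1], [-0.8, -0.4], [0.6, 0.6], [-0.3, -0.4], [-0.3, -0.7], [1.2, -0.2], [-0.6, 0.2], [0.5, 0.3]]
s [ 0.62406104 -0.01608349  0.14483215]
[[0.5, 1.5], [-0.7, 0.3], [1.3, 3.7], [0.8, -1.5], [0.3, -2.0], [-1.8, -1.1], [-0.7, 0.5]]
ts [ 0.62360974 -0.01594546  0.13454246]
[[0.3, 1.0], [0.1, -0.3], [-0.7, -0.6], [0.8, 0.6], [-0.1, -0.4], [-0.1, -0.5], [1.3, -0.6], [-0.6, 0.4], [0.4, 0.0], [1.0, 1.5], [-0.1, 0.2], [1.4, 3.1], [1.5, -1.2], [0.3, -2.8], [-1.6, -0.6], [-1.6, -0.2]]
start [0.49824738 0.05286063 0.06      ]
mid [ 0.50964902 -0.03137121  0.06      ]
end [ 0.52440408 -0.14037712  0.06      ]
notch? [-147.17516662  -72.02050539] [-142.53701604  -31.76204228]
[0.50505107 0.02999334 0.06259516]
[ 0.51313239 -0.0588718   0.06168321]
[ 0.52289044 -0.1231313   0.05946936]
[0.49045376 0.11813888 0.07249302]
```

Request:
send_rows([
  {"grip":0,"turn":-0.14},
  {"grip":0,"turn":-0.14},
  {"grip":0,"turn":-0.14},
  {"grip":0,"turn":-0.14},
  {"grip":0,"turn":-0.14},
  {"grip":0,"turn":-0.14},
  {"grip":0,"turn":-0.14},
  {"grip":0,"turn":-0.14},
  {"grip":0,"turn":-0.12},
  {"grip":0},
], force=20)

```text
schema error: expected keys grip, dx, dy, dz, turn
```

```bash
cat > st.py <<'E'
from plant import *
from scipy.spatial.transform import Rotation as Ro
import numpy as np
Q=(0.6236,-0.0159,0.1315)
s=get_state();R=Ro.from_quat(s["eef_rot"]).as_matrix();p=s["tool_pos"]
c,n=np.cos(Q[2]),np.sin(Q[2])
d=p[:2]-Q[:2]
print("clk",round(s["clock"],2),"q",s["q"].round(2),"p",p.round(4),"F",s["contact_force"].round(2),"op",round(s["opening"],3))
print("yaw x",np.arctan2(R[1,0],R[0,0]).round(4),"want",Q[2]+np.pi/2,"tilt",R[:,2].round(4))
print("case frame mm",(c*d[0]+n*d[1])*1000,(-n*d[0]+c*d[1])*1000,p[2]*1000)
g=np.array([Q[0]+c*-.115-n*.085,Q[1]+n*-.115+c*.085,.06])
print("to start in tool mm",(R.T@(g-p)*1000).round(1))
E
python3 st.py
```

```text
clk 0.3 q [ 1.14  0.69 -0.19  1.57  0.16  0.9  -0.22] p [ 0.2773 -0.5599  0.2384] F [-0.55  0.26 -0.53] op 1.001
yaw x 0.4598 want 1.7022963267948965 tilt [-3.e-04  5.e-04 -1.e+00]
case frame mm -414.6511304841688 -493.9028932060829 238.44474805789136
to start in tool mm [ 470.3 -451.2  178.7]
```

Request:
send_rows([
  {"grip":0,"dx":0,"dy":0,"dz":0,"turn":-0.14},
  {"grip":0,"dx":0,"dy":0,"dz":0,"turn":-0.14},
  {"grip":0,"dx":0,"dy":0,"dz":0,"turn":-0.14},
  {"grip":0,"dx":0,"dy":0,"dz":0,"turn":-0.14},
  {"grip":0,"dx":0,"dy":0,"dz":0,"turn":-0.14},
  {"grip":0,"dx":0,"dy":0,"dz":0,"turn":-0.14},
  {"grip":0,"dx":0,"dy":0,"dz":0,"turn":-0.14},
  {"grip":0,"dx":0,"dy":0,"dz":0,"turn":-0.14},
  {"grip":0,"dx":0,"dy":0,"dz":0,"turn":-0.12},
  {"grip":0,"dx":0,"dy":0,"dz":0,"turn":0},
], force=20)

```text
clock: 1.3
tool_pos: [0.2771, -0.5602, 0.2385]
eef_rot: [0.66, 0.751, 0.0, -0.0]
contact_force: [-0.5, 0.4, 0.0]
opening: 0.115
```

```bash
python3 st.py
```

```text
clk 1.3 q [ 1.33  0.73 -0.55  1.55  0.43  0.98  0.79] p [ 0.2771 -0.5602  0.2385] F [-0.53  0.4   0.02] op 0.115
yaw x 1.6997 want 1.7022963267948965 tilt [ 1.e-04  5.e-04 -1.e+00]
case frame mm -414.9017364721503 -494.13704159048024 238.49858648941486
to start in tool mm [579.8 298.4 178.8]
```

Request:
send_rows([
  {"grip":0,"dx":25,"dy":15,"dz":0,"turn":0},
  {"grip":0,"dx":25,"dy":15,"dz":0,"turn":0},
  {"grip":0,"dx":25,"dy":15,"dz":0,"turn":0},
  {"grip":0,"dx":25,"dy":15,"dz":0,"turn":0},
  {"grip":0,"dx":25,"dy":15,"dz":0,"turn":0},
  {"grip":0,"dx":25,"dy":15,"dz":0,"turn":0},
  {"grip":0,"dx":25,"dy":15,"dz":0,"turn":0},
  {"grip":0,"dx":25,"dy":15,"dz":0,"turn":0},
  {"grip":0,"dx":25,"dy":15,"dz":0,"turn":0},
  {"grip":0,"dx":25,"dy":15,"dz":0,"turn":0},
  {"grip":0,"dx":25,"dy":15,"dz":0,"turn":0},
  {"grip":0,"dx":25,"dy":15,"dz":0,"turn":0},
  {"grip":0,"dx":25,"dy":15,"dz":0,"turn":0},
  {"grip":0,"dx":25,"dy":15,"dz":0,"turn":0},
  {"grip":0,"dx":25,"dy":15,"dz":0,"turn":0},
  {"grip":0,"dx":25,"dy":15,"dz":0,"turn":0},
  {"grip":0,"dx":25,"dy":15,"dz":0,"turn":0},
  {"grip":0,"dx":25,"dy":15,"dz":0,"turn":0},
  {"grip":0,"dx":25,"dy":15,"dz":0,"turn":0},
  {"grip":0,"dx":25,"dy":15,"dz":0,"turn":0},
])

```text
clock: 3.3
tool_pos: [0.511, -0.0246, 0.2389]
eef_rot: [0.661, 0.75, 0.0, 0.0]
contact_force: [0.1, 0.6, -0.3]
opening: 0.006
```

```bash
python3 st.py
```

```text
clk 3.3 q [ 0.27  0.57 -0.5   1.89  0.39  0.77 -0.32] p [ 0.511  -0.0246  0.2389] F [ 0.07  0.58 -0.32] op 0.006
yaw x 1.6963 want 1.7022963267948965 tilt [ 4.e-04 -2.e-04 -1.e+00]
case frame mm -112.72516629372731 6.171333317817305 238.86221958936653
to start in tool mm [ 78.9  -2.8 178.8]
```

Request:
send_rows([
  {"grip":0,"dx":0,"dy":0,"dz":0,"turn":0},
  {"grip":0,"dx":20,"dy":0,"dz":0,"turn":0},
  {"grip":0,"dx":20,"dy":0,"dz":20,"turn":0},
  {"grip":0,"dx":20,"dy":0,"dz":30,"turn":0},
  {"grip":0,"dx":18,"dy":0,"dz":30,"turn":0},
  {"grip":0,"dx":0,"dy":0,"dz":30,"turn":0},
  {"grip":0,"dx":0,"dy":0,"dz":10,"turn":0},
  {"grip":0,"dx":0,"dy":0,"dz":0,"turn":0},
  {"grip":0,"dx":0,"dy":0,"dz":0,"turn":0},
])

```text
clock: 4.2
tool_pos: [0.5012, 0.051, 0.1195]
eef_rot: [0.661, 0.751, 0.0, 0.001]
contact_force: [0.5, -0.1, 1.0]
opening: 0.004
```

```bash
python3 st.py
python3 - <<'E'
from plant import *
from h import *
for n,(a,b,c,d) in {"top":(205,130,405,275),"scene":(150,100,380,270)}.items():
    p=snapshot(n); im=p["img"][b:d,a:c,::-1]
    im=np.clip(im.astype(float)*1.8,0,255).astype(np.uint8)
    k=3.4 if n=="scene" else 4
    cv2.imwrite(f"pics/{n}1z.png",cv2.resize(im,None,fx=k,fy=k,interpolation=cv2.INTER_CUBIC))
E
```

```text
clk 4.2 q [ 0.02  0.74 -0.34  2.03  0.54  0.46 -0.61] p [0.5012 0.051  0.1195] F [ 0.54 -0.11  1.  ] op 0.004
yaw x 1.6977 want 1.7022963267948965 tilt [ 1.3e-03 -4.0e-04 -1.0e+00]
case frame mm -112.57060773912936 82.33485022043767 119.5440217634033
to start in tool mm [ 2.7 -2.5 59.5]
```

View pics/top1z.png

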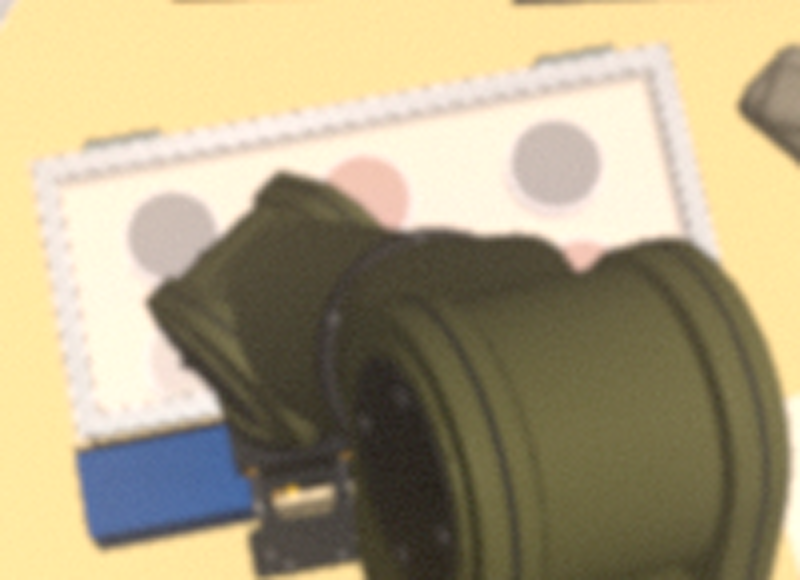

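View pics/scene1z.png

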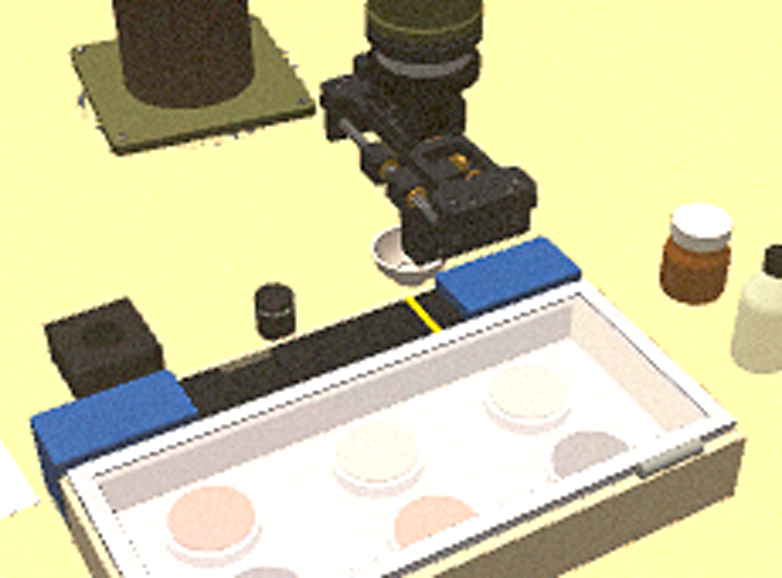

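Request:
send_rows([
  {"grip":0,"dx":1,"dy":-1,"dz":15,"turn":0},
  {"grip":0,"dx":1,"dy":-1,"dz":15,"turn":0},
  {"grip":0,"dx":0,"dy":0,"dz":12,"turn":0},
  {"grip":0,"dx":0,"dy":0,"dz":8,"turn":0},
  {"grip":0,"dx":0,"dy":0,"dz":2,"turn":0},
  {"grip":0,"dx":0,"dy":0,"dz":0,"turn":0},
  {"grip":0,"dx":0,"dy":0,"dz":0,"turn":0},
  {"grip":0,"dx":0,"dy":0,"dz":0,"turn":0},
])

```text
clock: 5.1
tool_pos: [0.4987, 0.0534, 0.0673]
eef_rot: [0.66, 0.751, 0.0, 0.0]
contact_force: [-0.4, -0.2, -0.8]
opening: 0.005
```

```bash
python3 st.py
```

```text
clk 5.1 q [-0.05  0.83 -0.24  2.06  0.61  0.32 -0.67] p [0.4987 0.0534 0.0673] F [-0.37 -0.23 -0.77] op 0.005
yaw x 1.6995 want 1.7022963267948965 tilt [ 1.e-03  2.e-04 -1.e+00]
case frame mm -114.76854609814424 85.09993154425894 67.25356784028679
to start in tool mm [-0.1 -0.2  7.3]
```

Request:
send_rows([
  {"grip":0,"dx":0,"dy":0,"dz":2,"turn":0},
  {"grip":0,"dx":0,"dy":0,"dz":2,"turn":0},
  {"grip":0,"dx":0,"dy":0,"dz":1,"turn":0},
  {"grip":0,"dx":0,"dy":0,"dz":0.5,"turn":0},
  {"grip":0,"dx":0,"dy":0,"dz":0,"turn":0},
])

```text
clock: 5.6
tool_pos: [0.4982, 0.0534, 0.0611]
eef_rot: [0.66, 0.751, -0.0, -0.0]
contact_force: [0.5, -0.3, 0.2]
opening: 0.004
```

Request:
send_rows([
  {"grip":0,"dx":0,"dy":0,"dz":0.5,"turn":0},
  {"grip":0,"dx":0,"dy":0,"dz":0,"turn":0},
])

```text
clock: 5.8
tool_pos: [0.4983, 0.0534, 0.0607]
eef_rot: [0.66, 0.751, -0.0, 0.0]
contact_force: [0.7, 0.8, 0.5]
opening: 0.006
```

Request:
send_rows([
  {"grip":0,"dx":0,"dy":0,"dz":0.5,"turn":0},
  {"grip":0,"dx":0,"dy":0,"dz":0,"turn":0},
])

```text
clock: 6.0
tool_pos: [0.4984, 0.0534, 0.0605]
eef_rot: [0.66, 0.751, 0.0, 0.0]
contact_force: [-0.1, -0.1, 3.1]
opening: 0.004
```

Request:
send_rows([
  {"grip":0,"dx":0,"dy":0,"dz":0,"turn":0},
])

```text
clock: 6.1
tool_pos: [0.4983, 0.0534, 0.0605]
eef_rot: [0.66, 0.751, 0.0, 0.0]
contact_force: [-0.6, 0.1, 3.5]
opening: 0.006
```

Request:
send_rows([
  {"grip":0,"dx":0,"dy":0,"dz":0.2,"turn":0},
  {"grip":0,"dx":0,"dy":0,"dz":0,"turn":0},
])

```text
clock: 6.3
tool_pos: [0.4984, 0.0534, 0.0605]
eef_rot: [0.66, 0.751, 0.0, 0.0]
contact_force: [-1.7, 0.7, 7.0]
opening: 0.006
```

Request:
send_rows([
  {"grip":0,"dx":-1,"dy":0,"dz":-0.1,"turn":0},
  {"grip":0,"dx":-2,"dy":0,"dz":0,"turn":0},
  {"grip":0,"dx":-2,"dy":0,"dz":0,"turn":0},
])

```text
clock: 6.6
tool_pos: [0.4992, 0.0504, 0.0605]
eef_rot: [0.659, 0.752, 0.001, -0.0]
contact_force: [-0.7, 3.7, 5.3]
opening: 0.002
```

Request:
send_rows([
  {"grip":0,"dx":-2,"dy":0,"dz":0,"turn":0},
  {"grip":0,"dx":-2,"dy":0,"dz":0,"turn":0},
  {"grip":0,"dx":-2,"dy":0,"dz":0,"turn":0},
])

```text
clock: 6.9
tool_pos: [0.5004, 0.0443, 0.0605]
eef_rot: [0.66, 0.752, 0.002, -0.0]
contact_force: [-1.7, 3.4, 5.5]
opening: 0.008
```

Request:
send_rows([
  {"grip":0,"dx":-2,"dy":0,"dz":-0.05,"turn":0},
  {"grip":0,"dx":-2,"dy":0,"dz":0,"turn":0},
  {"grip":0,"dx":-2,"dy":0,"dz":0,"turn":0},
  {"grip":0,"dx":-2,"dy":0,"dz":0,"turn":0},
])

```text
clock: 7.3
tool_pos: [0.5013, 0.0359, 0.0605]
eef_rot: [0.66, 0.752, 0.001, -0.0]
contact_force: [-0.8, 3.3, 6.1]
opening: 0.005
```

Request:
send_rows([
  {"grip":0,"dx":-2,"dy":0,"dz":0,"turn":0},
  {"grip":0,"dx":-2,"dy":0,"dz":0,"turn":0},
  {"grip":0,"dx":-2,"dy":0,"dz":0,"turn":0},
  {"grip":0,"dx":-2,"dy":0,"dz":0,"turn":0},
])

```text
clock: 7.7
tool_pos: [0.5023, 0.0279, 0.0605]
eef_rot: [0.66, 0.752, 0.001, -0.0]
contact_force: [-1.0, 3.5, 5.0]
opening: 0.006
```

```bash
python3 st.py
```

```text
clk 7.7 q [ 0.    0.85 -0.24  2.06  0.63  0.31 -0.64] p [0.5023 0.0279 0.0605] F [-0.99  3.48  4.97] op 0.006
yaw x 1.7009 want 1.7022963267948965 tilt [ 0.0014  0.0021 -1.    ]
case frame mm -114.52861272259618 59.36084039394703 60.46937540273452
to start in tool mm [25.6 -0.5  0.5]
```

Request:
send_rows([
  {"grip":0,"dx":-2,"dy":0,"dz":0,"turn":0},
  {"grip":0,"dx":-2,"dy":0,"dz":0,"turn":0},
  {"grip":0,"dx":-2,"dy":0,"dz":0,"turn":0},
  {"grip":0,"dx":-2,"dy":0,"dz":0,"turn":0},
  {"grip":0,"dx":-2,"dy":0,"dz":0,"turn":0},
])

```text
clock: 8.2
tool_pos: [0.5036, 0.018, 0.0605]
eef_rot: [0.66, 0.752, 0.001, -0.0]
contact_force: [-0.2, 4.0, 6.2]
opening: 0.008
```

Request:
send_rows([
  {"grip":0,"dx":-2,"dy":0,"dz":0,"turn":0},
  {"grip":0,"dx":-2,"dy":0,"dz":0,"turn":0},
  {"grip":0,"dx":-2,"dy":0,"dz":0,"turn":0},
  {"grip":0,"dx":-2,"dy":0,"dz":0,"turn":0},
  {"grip":0,"dx":-2,"dy":0,"dz":0,"turn":0},
])

```text
clock: 8.7
tool_pos: [0.5048, 0.0081, 0.0604]
eef_rot: [0.66, 0.752, 0.001, -0.0]
contact_force: [-1.5, 4.3, 5.4]
opening: 0.006
```

Request:
send_rows([
  {"grip":0,"dx":-2,"dy":0,"dz":-0.05,"turn":0},
  {"grip":0,"dx":-2,"dy":0,"dz":0,"turn":0},
  {"grip":0,"dx":-2,"dy":0,"dz":0,"turn":0},
  {"grip":0,"dx":-2,"dy":0,"dz":0,"turn":0},
  {"grip":0,"dx":-2,"dy":0,"dz":0,"turn":0},
])

```text
clock: 9.2
tool_pos: [0.506, -0.0019, 0.0605]
eef_rot: [0.66, 0.752, 0.001, -0.0]
contact_force: [-0.8, 4.5, 5.5]
opening: 0.003
```

Request:
send_rows([
  {"grip":0,"dx":-2,"dy":0,"dz":0,"turn":0},
  {"grip":0,"dx":-2,"dy":0,"dz":0,"turn":0},
  {"grip":0,"dx":-2,"dy":0,"dz":0,"turn":0},
  {"grip":0,"dx":-2,"dy":0,"dz":0,"turn":0},
  {"grip":0,"dx":-2,"dy":0,"dz":0,"turn":0},
])

```text
clock: 9.7
tool_pos: [0.5073, -0.0119, 0.0605]
eef_rot: [0.66, 0.752, 0.001, -0.0]
contact_force: [-0.3, 3.3, 5.2]
opening: 0.005
```

```bash
python3 st.py
```

```text
clk 9.7 q [ 0.09  0.85 -0.26  2.04  0.65  0.33 -0.57] p [ 0.5073 -0.0119  0.0605] F [-0.31  3.33  5.21] op 0.005
yaw x 1.7009 want 1.7022963267948965 tilt [ 0.0012  0.0018 -1.    ]
case frame mm -114.73527219714273 19.243053082029032 60.47650420915965
to start in tool mm [65.8 -0.4  0.6]
```

Request:
send_rows([
  {"grip":0,"dx":-2,"dy":0,"dz":0,"turn":0},
  {"grip":0,"dx":-2,"dy":0,"dz":0,"turn":0},
  {"grip":0,"dx":-2,"dy":0,"dz":0,"turn":0},
  {"grip":0,"dx":-2,"dy":0,"dz":0,"turn":0},
  {"grip":0,"dx":-2,"dy":0,"dz":0,"turn":0},
])

```text
clock: 10.2
tool_pos: [0.5085, -0.0218, 0.0605]
eef_rot: [0.66, 0.752, 0.001, -0.0]
contact_force: [-0.8, 3.8, 6.2]
opening: 0.006
```

Request:
send_rows([
  {"grip":0,"dx":-2,"dy":0,"dz":0,"turn":0},
  {"grip":0,"dx":-2,"dy":0,"dz":0,"turn":0},
  {"grip":0,"dx":-2,"dy":0,"dz":0,"turn":0},
  {"grip":0,"dx":-2,"dy":0,"dz":0,"turn":0},
  {"grip":0,"dx":-2,"dy":0,"dz":0,"turn":0},
])

```text
clock: 10.7
tool_pos: [0.5098, -0.0317, 0.0604]
eef_rot: [0.66, 0.752, 0.001, -0.0]
contact_force: [-0.7, 3.8, 5.5]
opening: 0.004
```

Request:
send_rows([
  {"grip":0,"dx":-2,"dy":0,"dz":0,"turn":0},
  {"grip":0,"dx":-2,"dy":0,"dz":0,"turn":0},
  {"grip":0,"dx":-2,"dy":0,"dz":0,"turn":0},
  {"grip":0,"dx":-2,"dy":0,"dz":0,"turn":0},
  {"grip":0,"dx":-2,"dy":0,"dz":0,"turn":0},
])

```text
clock: 11.2
tool_pos: [0.5111, -0.0416, 0.0605]
eef_rot: [0.66, 0.752, 0.001, -0.0]
contact_force: [-0.8, 3.7, 6.8]
opening: 0.004
```

Request:
send_rows([
  {"grip":0,"dx":-2,"dy":0,"dz":0,"turn":0},
  {"grip":0,"dx":-2,"dy":0,"dz":0,"turn":0},
  {"grip":0,"dx":-2,"dy":0,"dz":0,"turn":0},
  {"grip":0,"dx":-2,"dy":0,"dz":0,"turn":0},
])

```text
clock: 11.6
tool_pos: [0.5121, -0.0495, 0.0605]
eef_rot: [0.66, 0.752, 0.001, -0.0]
contact_force: [-1.2, 4.7, 6.2]
opening: 0.004
```

```bash
python3 st.py
```

```text
clk 11.6 q [ 0.18  0.86 -0.28  2.02  0.66  0.35 -0.51] p [ 0.5121 -0.0495  0.0605] F [-1.22  4.69  6.21] op 0.004
yaw x 1.7009 want 1.7022963267948965 tilt [ 9.0e-04  1.7e-03 -1.0e+00]
case frame mm -114.97053077463592 -18.68337472800421 60.470402611051746
to start in tool mm [103.7  -0.2   0.6]
```

Request:
send_rows([
  {"grip":0,"dx":-2,"dy":0,"dz":-0.05,"turn":0},
  {"grip":0,"dx":-2,"dy":0,"dz":0,"turn":0},
  {"grip":0,"dx":-2,"dy":0,"dz":0,"turn":0},
])

```text
clock: 11.9
tool_pos: [0.5128, -0.0556, 0.0605]
eef_rot: [0.66, 0.752, 0.001, -0.0]
contact_force: [-2.5, 3.9, 6.6]
opening: 0.006
```

Request:
send_rows([
  {"grip":0,"dx":-2,"dy":0,"dz":0,"turn":0},
  {"grip":0,"dx":-2,"dy":0,"dz":0,"turn":0},
  {"grip":0,"dx":-2,"dy":0,"dz":0,"turn":0},
])

```text
clock: 12.2
tool_pos: [0.5135, -0.0615, 0.0605]
eef_rot: [0.66, 0.752, 0.001, -0.0]
contact_force: [0.0, 3.6, 5.6]
opening: 0.004
```

Request:
send_rows([
  {"grip":0,"dx":-2,"dy":0,"dz":0,"turn":0},
  {"grip":0,"dx":-2,"dy":0,"dz":0,"turn":0},
  {"grip":0,"dx":-2,"dy":0,"dz":0,"turn":0},
])

```text
clock: 12.5
tool_pos: [0.5143, -0.0676, 0.0604]
eef_rot: [0.66, 0.751, 0.001, -0.0]
contact_force: [-0.2, 3.0, 4.6]
opening: 0.003
```

Request:
send_rows([
  {"grip":0,"dx":-2,"dy":0,"dz":0,"turn":0},
  {"grip":0,"dx":-2,"dy":0,"dz":0,"turn":0},
])

```text
clock: 12.7
tool_pos: [0.5147, -0.0724, 0.0603]
eef_rot: [0.66, 0.751, 0.0, -0.0]
contact_force: [0.0, 1.8, 1.0]
opening: 0.007
```

Request:
send_rows([
  {"grip":0,"dx":-2,"dy":0,"dz":0,"turn":0},
  {"grip":0,"dx":-2,"dy":0,"dz":0,"turn":0},
])

```text
clock: 12.9
tool_pos: [0.5146, -0.078, 0.0599]
eef_rot: [0.661, 0.751, -0.001, 0.0]
contact_force: [0.0, -0.6, 0.1]
opening: 0.001
```

```bash
python3 st.py
```

```text
clk 12.9 q [ 0.24  0.86 -0.3   2.    0.66  0.37 -0.46] p [ 0.5146 -0.078   0.0599] F [ 0.04 -0.59  0.14] op 0.001
yaw x 1.6985 want 1.7022963267948965 tilt [-0.0014 -0.0018 -1.    ]
case frame mm -116.21764423342152 -47.29542917385805 59.87017651542523
to start in tool mm [132.3   0.7  -0.3]
```

Request:
send_rows([
  {"grip":0,"dx":-2,"dy":0,"dz":0,"turn":0},
  {"grip":0,"dx":-2,"dy":1,"dz":0,"turn":0},
  {"grip":0,"dx":-1,"dy":0,"dz":0,"turn":0},
  {"grip":0,"dx":0,"dy":0,"dz":0,"turn":0},
])

```text
clock: 13.3
tool_pos: [0.5168, -0.0817, 0.0602]
eef_rot: [0.66, 0.751, -0.0, 0.0]
contact_force: [0.1, 0.1, 0.4]
opening: 0.007
```

Request:
send_rows([
  {"grip":0,"dx":0,"dy":0,"dz":1,"turn":0},
  {"grip":0,"dx":0,"dy":0,"dz":1,"turn":0},
  {"grip":0,"dx":0,"dy":0,"dz":1,"turn":0},
  {"grip":0,"dx":0,"dy":0,"dz":0,"turn":0},
])

```text
clock: 13.7
tool_pos: [0.5167, -0.0812, 0.0571]
eef_rot: [0.66, 0.751, -0.0, -0.0]
contact_force: [-0.7, -0.5, -0.3]
opening: 0.004
```

```bash
python3 st.py
```

```text
clk 13.7 q [ 0.25  0.87 -0.3   2.    0.67  0.37 -0.45] p [ 0.5167 -0.0812  0.0571] F [-0.66 -0.47 -0.33] op 0.004
yaw x 1.7 want 1.7022963267948965 tilt [-3.e-04 -1.e-04 -1.e+00]
case frame mm -114.57548010146805 -50.75031187546924 57.117440608491265
to start in tool mm [135.7  -0.7  -2.9]
```

Request:
send_rows([
  {"grip":0,"dx":0,"dy":0,"dz":1,"turn":0},
  {"grip":0,"dx":0,"dy":0,"dz":1,"turn":0},
  {"grip":0,"dx":0,"dy":0,"dz":1,"turn":0},
  {"grip":0,"dx":0,"dy":0,"dz":1,"turn":0},
  {"grip":0,"dx":0,"dy":0,"dz":0.5,"turn":0},
])

```text
clock: 14.2
tool_pos: [0.5167, -0.0814, 0.0526]
eef_rot: [0.66, 0.751, -0.0, -0.0]
contact_force: [0.0, 0.4, 0.3]
opening: 0.007
```

Request:
send_rows([
  {"grip":0,"dx":0,"dy":0,"dz":0.5,"turn":0},
  {"grip":0,"dx":0,"dy":0,"dz":0.5,"turn":0},
  {"grip":0,"dx":0,"dy":0,"dz":0.5,"turn":0},
])

```text
clock: 14.5
tool_pos: [0.5168, -0.0813, 0.0515]
eef_rot: [0.66, 0.751, 0.0, 0.0]
contact_force: [-0.9, 0.0, 5.1]
opening: 0.007
```

Request:
send_rows([
  {"grip":0,"dx":0,"dy":0,"dz":0.5,"turn":0},
  {"grip":0,"dx":0,"dy":0,"dz":0.5,"turn":0},
  {"grip":0,"dx":0,"dy":0,"dz":0.5,"turn":0},
])

```text
clock: 14.8
tool_pos: [0.5168, -0.0813, 0.0498]
eef_rot: [0.66, 0.751, -0.0, 0.0]
contact_force: [-0.1, -0.1, 4.6]
opening: 0.005
```

Request:
send_rows([
  {"grip":0,"dx":0,"dy":0,"dz":0.5,"turn":0},
  {"grip":0,"dx":0,"dy":0,"dz":0.5,"turn":0},
  {"grip":0,"dx":0,"dy":0,"dz":0.5,"turn":0},
])

```text
clock: 15.1
tool_pos: [0.5168, -0.0813, 0.0483]
eef_rot: [0.66, 0.751, 0.0, 0.0]
contact_force: [-1.3, 0.2, 4.1]
opening: 0.004
```

Request:
send_rows([
  {"grip":0,"dx":0,"dy":0,"dz":0.5,"turn":0},
  {"grip":0,"dx":0,"dy":0,"dz":0.5,"turn":0},
  {"grip":0,"dx":0,"dy":0,"dz":0.4,"turn":0},
  {"grip":0,"dx":0,"dy":0,"dz":0,"turn":0},
])

```text
clock: 15.5
tool_pos: [0.5168, -0.0813, 0.0468]
eef_rot: [0.66, 0.751, -0.0, -0.0]
contact_force: [-0.5, 0.6, 3.5]
opening: 0.006
```

Request:
send_rows([
  {"grip":0,"dx":0,"dy":0,"dz":0.4,"turn":0},
  {"grip":0,"dx":0,"dy":0,"dz":0,"turn":0},
])

```text
clock: 15.7
tool_pos: [0.5168, -0.0813, 0.0464]
eef_rot: [0.66, 0.751, -0.0, 0.0]
contact_force: [-1.2, -0.3, 4.4]
opening: 0.001
```

Request:
send_rows([
  {"grip":0,"dx":0,"dy":0,"dz":0.2,"turn":0},
  {"grip":0,"dx":0,"dy":0,"dz":0,"turn":0},
])

```text
clock: 15.9
tool_pos: [0.5168, -0.0813, 0.0464]
eef_rot: [0.66, 0.751, 0.0, 0.0]
contact_force: [-0.6, 0.6, 5.4]
opening: -0.0
```

Near the stop (14.1 mm below ledge contact level); press a bit further to confirm it is firm.

Request:
send_rows([
  {"grip":0,"dx":0,"dy":0,"dz":0.2,"turn":0},
  {"grip":0,"dx":0,"dy":0,"dz":0,"turn":0},
])

```text
clock: 16.1
tool_pos: [0.5168, -0.0813, 0.0464]
eef_rot: [0.66, 0.751, 0.0, 0.0]
contact_force: [-1.6, 0.8, 7.3]
opening: 0.003
```

Request:
send_rows([
  {"grip":0,"dx":0,"dy":0,"dz":0.2,"turn":0},
  {"grip":0,"dx":0,"dy":0,"dz":0,"turn":0},
])

```text
clock: 16.3
tool_pos: [0.5168, -0.0813, 0.0463]
eef_rot: [0.66, 0.751, 0.0, 0.0]
contact_force: [-0.9, -0.1, 8.9]
opening: 0.002
```

Request:
send_rows([
  {"grip":0,"dx":0,"dy":0,"dz":0.2,"turn":0},
  {"grip":0,"dx":0,"dy":0,"dz":0,"turn":0},
])

```text
clock: 16.5
tool_pos: [0.5168, -0.0813, 0.0463]
eef_rot: [0.66, 0.751, -0.0, 0.0]
contact_force: [-2.9, -0.2, 9.5]
opening: 0.003
```

Request:
send_rows([
  {"grip":0,"dx":0,"dy":0,"dz":-1,"turn":0},
  {"grip":0,"dx":0,"dy":0,"dz":-2,"turn":0},
  {"grip":0,"dx":0,"dy":0,"dz":-4,"turn":0},
  {"grip":0,"dx":0,"dy":0,"dz":-8,"turn":0},
  {"grip":0,"dx":0,"dy":0,"dz":-15,"turn":0},
  {"grip":0,"dx":0,"dy":0,"dz":-25,"turn":0},
  {"grip":0,"dx":0,"dy":0,"dz":-30,"turn":0},
  {"grip":0,"dx":0,"dy":0,"dz":-30,"turn":0},
  {"grip":0,"dx":0,"dy":0,"dz":-30,"turn":0},
  {"grip":0,"dx":0,"dy":0,"dz":-20,"turn":0},
  {"grip":0,"dx":0,"dy":0,"dz":0,"turn":0},
])

```text
clock: 17.6
tool_pos: [0.5185, -0.0813, 0.2137]
eef_rot: [0.66, 0.751, 0.002, 0.002]
contact_force: [0.5, -0.2, -0.6]
opening: 0.005
```

```bash
python3 st.py
python3 - <<'E'
from plant import *
from h import *
for n,(a,b,c,d) in {"top":(205,130,405,275),"scene":(150,100,380,270)}.items():
    p=snapshot(n); np.savez(n+"2.npz",**p); im=p["img"][b:d,a:c,::-1]
    im=np.clip(im.astype(float)*1.8,0,255).astype(np.uint8)
    k=3.4 if n=="scene" else 4
    cv2.imwrite(f"pics/{n}2z.png",cv2.resize(im,None,fx=k,fy=k,interpolation=cv2.INTER_CUBIC))
E
```

```text
clk 17.6 q [ 0.39  0.63 -0.53  1.89  0.46  0.74 -0.27] p [ 0.5185 -0.0813  0.2137] F [ 0.52 -0.16 -0.58] op 0.005
yaw x 1.6994 want 1.7022963267948965 tilt [ 5.9e-03 -3.0e-04 -1.0e+00]
case frame mm -112.7913458651117 -51.02257985194458 213.6613155363414
to start in tool mm [136.2  -3.5 153.5]
```

View pics/scene2z.png

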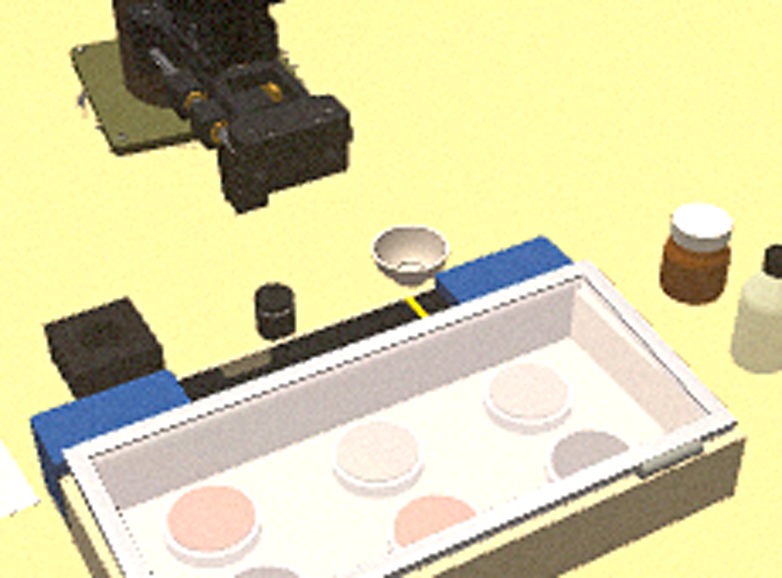

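Run:
```python
from h import *
from fit import W
p=np.load("scene2.npz");q=(0.6236,-0.0159,0.1315)
for X in [(-82,210,71),(-81,210,91),(-82,-210,71),(-81,-210,91)]:
    u=proj(p,W(q,X)); print(X,((u-[150,100])*3.4).round(0))
z=[]
for y in range(-190,200,10):
    for n in ("scene0.npz","scene2.npz"):
        P=np.load(n); u=proj(P,W(q,(-78,y,71 if n=="scene0.npz" else 90.5))); z.append(dp(P,*u)[2])
z=np.array(z).reshape(-1,2); print("front frame height before/after",np.median(z,0))
```

```text
cams [0.28528552 0.04978953 1.31631837] [ 1.27335975 -0.26930395  0.75295986]
(-82, 210, 71) [585. 278.]
(-81, 210, 91) [587. 258.]
(-82, -210, 71) [ 65. 468.]
(-81, -210, 91) [ 61. 448.]
front frame height before/after [0.0732152  0.09369266]
```

View pics/top2z.png

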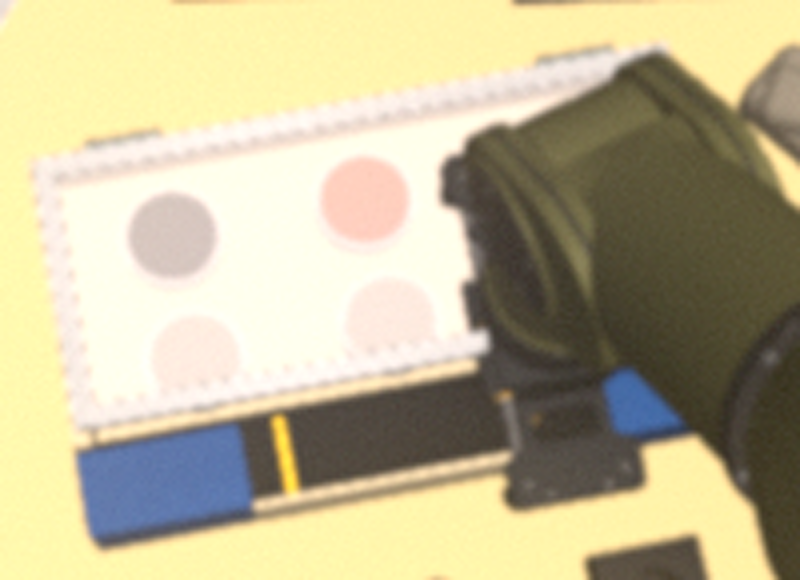

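The lid's front edge rose 20.5 mm, so it is fully ajar. The gripper is about 120 mm above it, touching nothing, and the other things stand where they were. I'm handing in.

```bash
python3 -c "
from plant import *
print(finish_job())"; python3 st.py | head -1
```

```text
the job is handed in; nothing more can be done
None
the job is handed in; nothing more can be done
```

The case is open: the release key is fully down, the lid is ajar, and I handed the job in with the hand raised clear, at about 18 s of the 64 s allowed.

- **Sweep:** I rested the closed fingertip on the yellow stripe and swept towards the -y end. The press stayed at about 5–7 N. The force fell to zero around case y = -41 to -47 mm, which I took as the notch.
- **Notch:** With the tip about 3 mm below the ledge it still met no force, so it was inside the notch. The key began to move about 8–9 mm below the ledge top, where its floor should be.
- **Press:** I pressed straight down at about 4–5 N until a firm stop 14.1 mm below the ledge top. The force there rose to 9.5 N with almost no further movement.
- **Last checks:** The lid's front edge rose 20.5 mm by depth camera (73 to 94 mm; absolute readings are about 2 mm high). The wrist force was about zero, with the tip at z = 0.21 m. In the scene picture the jar, bottle, dish, die and mould had not moved. The rock was only partly in view, in the top picture, and showed no change.
- **Disagreements:**
  - The two cameras' fits of the case angle differed by 0.014 rad. I used the top camera's value, and the sweep stayed within about 1.5 mm of the ledge's middle line.
  - The first scene picture already hinted at the notch near y = -52 mm, and touch agreed to within a few mm.
  - My first move call was refused for a format error, without moving the arm.

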